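# Unbolt and open the big screw case

### The job

Two plywood screw cases with sliding lids stand on the bench. On the larger one, first draw the steel bolt all the way back, out of the lid's path, and leave it drawn; then slide that lid fully open towards the case's rear deck, so that the screws can be reached.

Things in the scene. Friction and masses are not known exactly. Their poses are not given: they have to be found in the camera images.
- case_bolt_grip (a point): Grip point of the larger case's bolt: an upright steel knob, 16 (x) x 24 (y) mm, on the ledge (top z 80 mm) on the case's -y side, up to z 130 mm; point on its centre line at z 114. A flat tongue, 16 mm wide, top z 91, runs from it to +y through a low staple (z 94) and over the lid's edge. Axes are the case's: bolt is drawn to -y, lid opens to +x. Cases: 260 x 200 x 80 mm, other 190 x 150 x 60.
- case_bolt (a joint): How far the bolt is drawn, m: 0 locked, 0.040 fully drawn at its stop; starts at 0 to 0.005. It slides along the case's -y with about 2 N of friction and stays where it is left. Locked, the tongue's end stands in the way of a wooden block on the lid; it is clear of the block from about 0.024 on.
- case_lid_grip (a point): Grip point of the larger case's lid: an upright wooden bar near the front end of the lid, 16 (x) x 50 (y) mm, from the lid's top (z 73.5 mm) to z 123.5; point on its centre line at z 109.5. Axes are the case's: the lid opens to +x. The lid's wooden block, 25 x 27 x 18 mm high, stands beside the bar on the bolt's side. Shut, the point is 18 mm to -x and 93 mm to +y of the locked bolt's grip point.
- case_lid (a joint): How far the lid is open, m: 0 shut, 0.080 fully open at its stop; starts at 0 to 0.004. It slides along the case's +x, under the fixed rear deck (top z 80 mm), with about 2 N of friction, and stays where it is left. With the bolt locked it is stopped after about 5 mm. Fully open, the bar's centre is 45 mm short of the deck's edge.

How it is judged:
By the outcome, as a careful person would: the job done as asked, in the order asked, and still so for the second after the job is handed in, with the robot touching nothing.
It also fails if it takes over 40 s, if anything falls off the work surface, if the arm or the gripper's body presses on something with over 40 N, if the wrist force passes 120 N, or if a joint passes its speed limit or range.

### The arm

A 6-joint arm with a two-finger parallel gripper is mounted at the origin on the work surface. World frame = base frame: x ahead of the robot, y to its left, z up, the work surface at z = 0. Lengths are in mm, angles in rad, forces in N, time in s.
With the tool pointing down it reaches from about 350 to 975 mm from the base axis. Payload 7.1 kg.
Tool frame: the origin (TCP) lies midway between the tips of the shut fingers; the grasp point (between the pads) lies 19 mm behind it (ctrl.tcp_to_grasp is the distance from the TCP to the grasp point, in mm); z points along the fingers, y is the line along which they close (so a half turn about z gives the same grasp; the last joint's range is limited). The gripper opens to 88 mm and grips with 3 to 60 N. Pads are 20 mm wide; open, the fingers measure 115 mm over their backs; the gripper's body (75 mm by 178 mm) begins 61 mm behind the grasp point.
Start: joints at [-1.213, 0.423, 1.63, -0, 1.089, -0.019], TCP at [229.983, -581.13, 222.675] pointing down, gripper open.
Joint ranges: [-3, 3], [-0.9, 2.11], [0.09, 2.58], [-1.31, 4.45], [0.11, 2.69], [-2.54, 2.54]. Speed limits (rad/s): [2.39, 2.39, 3.01, 3.14, 3.14, 3.14].

### API

Orientations are given as a rotation vector (axis times angle).
In Python, from workcell import get_obs, cams, ticket, boxes_of, ctrl gives the robot as it stands.
- The arm moves only by the shell command python3 -m creep 'ROWS' [OPENING]. ROWS is JSON, one flat list of numbers, 4 for each row, row after row: the shift along the world's x, y, z in m, then the turn about the world's z in rad. In form: [tx, ty, tz, spin, tx, ty, tz, spin, ...]. A call has 1 to 10 rows; each row is the pose to reach, as a shift and turn from the pose commanded when the call began; what a row does not reach only later rows make up. A row lasts 1/12 s, in which the tool goes at most 41.7 mm and 7.16 degrees, less where a joint would pass 70% of its speed; a pose out of reach is approached as far as the arm can. A call with a gripper value outside its range is refused whole. OPENING is the opening, from 0 (shut) to 1 (fully open), set as the call begins (- or left out, the last holds). The fingers move at their own pace and stop on an object; the grip force is fixed at half the most. Time passes only in rows, so rows that repeat a pose let the fingers close. It gives the time, the measured TCP pose, the force, the opening and the grip force at its end, in the units of the state.
- get_obs(): the state, without advancing time (a new reading comes with each control period).
- cams.get_image(name): name is "scene" or "side" or "wrist"; returns (picture, depth): 384x512x3 uint8, red, green, blue; 384x512 float32, mm along the optical axis (not along the pixel's ray), 0 where there is no reading.
- cams.get_calibration(name): a dict with "mtx" (3x3 intrinsics, pixels), "R" (3x3) and "t" (3): a world point X has camera coordinates R X + t; the wrist camera has in their place "mount" (4x4, takes a point from camera to tool coordinates, whose origin is the TCP and whose axes are the flange's). Camera axes: x right, y down, z forward; pixel columns grow to the right and rows downward; lengths in mm; the calibration is good to about 2 mm. A picture is of the moment at which its call begins: read the wrist's pose just before it. get_calibration takes no time and is no camera call.
- ticket.close_job(): hands the job in; it is judged then, once.
Trained networks look in the newest picture that a camera, given by its name, has taken for a name from the list of things; names that differ only in an ending like _2 or _b are one class to them, and where a whole thing is asked for, a point or a joint stands for the part that bears it (a point fixed in the world has none). Each returns a list of dicts, best first, with "score" (0 to 1); they miss things now and then, are a little off and sometimes report something else, mostly with a low value. They report only what shows in the picture. A call takes as long as a camera call.
- boxes_of(camera, target): "centre" ([column, row] in pixels, amid what is visible of it).
The state is a dict: "t": time; "qpos": joint angles; "qvel": joint speeds; "joint_torque": joint torques, N m; "ee_pos": TCP position; "orientation": TCP orientation; "ft_force": force on the tool from outside, world axes, zero at the start; "moment": the same for the moment, N m; "width": finger opening in mm; "grasp_force": force on a finger pad.
Only numpy, scipy, OpenCV 4.12 (cv2) and the standard library are available. Lean on these libraries where they do the work, as an engineer would, in place of code of your own. Each camera call takes 0.05 s, during which the arm holds its last target. There are 200 camera calls.

## Working session

There is one attempt and no reset: what is moved stays moved. The work goes in short steps, Python scripts to look and compute and a shell command to move; the robot and the scene stay as the last step left them, time stands still between calls to the robot, and variables do not carry over. Pictures are saved under pics/ and viewed, at most 10 in all, crops included, and the job is handed in when it is done.

```bash
mkdir -p pics; cat > h.py <<'E'
import numpy as np, cv2
from scipy.spatial.transform import Rotation as Ro
from workcell import get_obs, cams, ticket, boxes_of, ctrl
def world(name,depth,cal,obs,u,v,Z=None):
    K=cal["mtx"]; r=np.linalg.inv(K)@np.array([u,v,1.])
    if name=="wrist":
        M=np.eye(4); M[:3,:3]=Ro.from_rotvec(obs["orientation"]).as_matrix(); M[:3,3]=obs["ee_pos"]
        M=M@np.array(cal["mount"]); R,c=M[:3,:3],M[:3,3]
    else:
        R=np.array(cal["R"]).T; c=-R@np.array(cal["t"])
    d=R@r
    if Z is not None: return c+d*(Z-c[2])/d[2]
    return c+d*depth[int(round(v)),int(round(u))]
E
python3 - <<'E'
from h import *
np.set_printoptions(precision=1,suppress=True)
o=get_obs(); print(o["t"],o["ee_pos"],o["orientation"],o["width"])
for n in ["scene","side"]:
    p,d=cams.get_image(n); cal=cams.get_calibration(n)
    cv2.imwrite(f"pics/{n}0.png",p[:,:,::-1])
    for t,z in [("case_bolt_grip",105),("case_lid_grip",98),("case_lid",None)]:
        for b in boxes_of(n,t)[:3]:
            u,v=b["centre"]; print(n,t,b["score"],u,v,world(n,d,cal,o,u,v), world(n,d,cal,o,u,v,z) if z else '')
E
```

```text
0.0 [ 229.8 -580.6  221.9] [-3.1 -0.6  0. ] 87.63660293518066
scene case_bolt_grip 0.53 213.2 118.3 [ 480.  -257.   113.9] [ 476.5 -264.7  105. ]
scene case_lid_grip 0.75 204.4 153.2 [ 541.6 -197.4   72.7] [ 549.7 -178.1   98. ]
scene case_lid 0.84 208.5 150.7 [ 529.9 -196.3   76.6] 
side case_bolt_grip 0.47 327.7 166.6 [ 473.9 -258.1  102.7] [ 471.4 -254.7  105. ]
side case_lid_grip 0.87 297.5 178.8 [ 489.  -155.6  102.4] [ 494.  -161.4   98. ]
side case_lid 0.6 299.3 179.2 [ 483.  -155.5  103.7]
```

View pics/scene0.png

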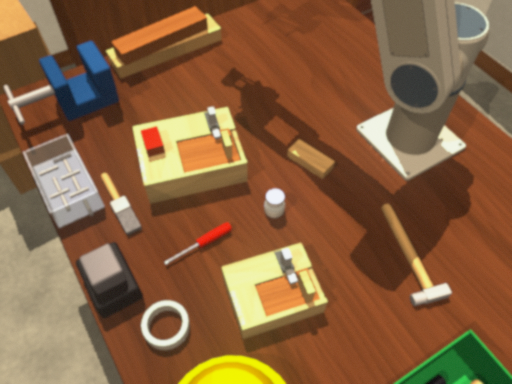

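View pics/side0.png

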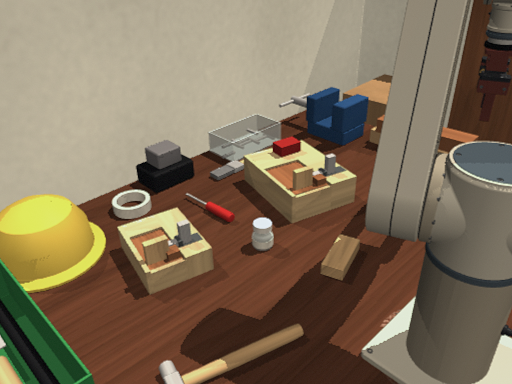

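The scene view shows the larger case at about (190,150) with its knob at (213,122), its bar at (228,142) and a red object on its rear deck at (152,140). The smaller case is at (275,290). The side view shows the knob at (330,163) and the bar at (303,180). The lid opens roughly along world +x. I'll get the yaw from depth.

```bash
cat > pc.py <<'E'
from h import *
np.set_printoptions(precision=1,suppress=True)
def cloud(n):
    o=get_obs(); p,d=cams.get_image(n); cal=cams.get_calibration(n)
    v,u=np.nonzero(d>0); K=cal["mtx"]
    r=np.linalg.inv(K)@np.vstack([u,v,np.ones(len(u))])*d[v,u]
    if n=="wrist":
        M=np.eye(4); M[:3,:3]=Ro.from_rotvec(o["orientation"]).as_matrix(); M[:3,3]=o["ee_pos"]
        M=M@np.array(cal["mount"]); P=(M[:3,:3]@r).T+M[:3,3]
    else: P=(np.array(cal["R"]).T@(r-np.array(cal["t"])[:,None])).T
    return P,p,p[v,u]
E
python3 - <<'E'
from pc import *
for n in ["scene","side"]:
    P,_,C=cloud(n)
    m=(abs(P[:,0]-560)<190)&(abs(P[:,1]+190)<150)
    Q=P[m&(P[:,2]>72)&(P[:,2]<86)][:,:2].astype(np.float32)
    print(n,len(Q),cv2.minAreaRect(Q), cv2.boxPoints(cv2.minAreaRect(Q)))
    for lo,hi in [(112,140)]:
        T=P[m&(P[:,2]>lo)&(P[:,2]<hi)]
        lab=T[:,1]<-210
        for k in (0,1):
            t=T[lab==k]; print(k,len(t),t.mean(0),t.min(0),t.max(0))
    t=P[m&(C[:,0]>150)&(C[:,1]<60)&(P[:,2]>85)]; print("red",t.min(0),t.max(0))
E
```

```text
scene 4612 ((566.6842041015625, -240.93014526367188), (206.3525390625, 259.84722900390625), 74.38491821289062) [[ 413.8 -305.3]
 [ 664.  -375.3]
 [ 719.6 -176.5]
 [ 469.3 -106.6]]
0 128 [ 492.  -169.8  122.1] [ 477.6 -198.6  112.5] [ 504.6 -146.4  128.2]
1 261 [ 594.9 -277.3  117.2] [ 468.8 -317.7  112. ] [ 670.4 -244.3  134.6]
red [ 624.3 -311.9  106.9] [ 667.1 -244.3  116.9]
side 2515 ((564.5371704101562, -242.56369018554688), (204.32232666015625, 266.101806640625), 74.21222686767578) [[ 408.7 -304.7]
 [ 664.8 -377.1]
 [ 720.4 -180.5]
 [ 464.3 -108.1]]
0 136 [ 485.7 -171.2  120.1] [ 472.8 -200.3  112. ] [ 503.5 -147.3  125.5]
1 161 [ 545.9 -273.9  118.9] [ 465.  -316.4  112. ] [ 664.  -246.9  132. ]
red [ 616.4 -320.2  109.2] [ 670.8 -246.4  114.3]
```

```bash
python3 -c "
from h import *
o=get_obs();R=Ro.from_rotvec(o['orientation']).as_matrix();print(R[:,1],np.degrees(np.arctan2(R[1,1],R[0,1])),ctrl.tcp_to_grasp,cams.get_calibration('wrist')['mount'])"
python3 -m creep '[0.025,0.03,0.01,0.09, 0.05,0.06,0.02,0.18, 0.075,0.09,0.03,0.27, 0.1,0.12,0.03,0.36, 0.125,0.15,0.03,0.45, 0.15,0.18,0.03,0.54, 0.175,0.21,0.03,0.63, 0.2,0.24,0.03,0.72, 0.225,0.27,0.03,0.81, 0.24,0.30,0.03,0.9]'
```

```text
[ 3.67902271e-01 -9.29864457e-01 -1.04930209e-04] -68.41369693184892 18.700000000000003 [[-1.03094732e-04 -9.64327958e-01 -2.64710366e-01  7.20562395e+01]
 [ 9.99999964e-01 -3.35858480e-05 -2.67110642e-04 -3.31591443e-01]
 [ 2.48691738e-04 -2.64710384e-01  9.64327927e-01 -1.62689478e+02]
 [ 0.00000000e+00  0.00000000e+00  0.00000000e+00  1.00000000e+00]]
t: 1.33
ee_pos: [472.1, -279.6, 253.0]
orientation: [2.517, 1.878, 0.001]
ft_force: [1.4, 0.1, 0.5]
width: 87.6
grasp_force: 0.0
```

```bash
python3 - <<'E'
from pc import *
P,p,C=cloud("wrist"); cv2.imwrite("pics/w1.png",p[:,:,::-1])
o=get_obs(); print(o["ee_pos"])
for t in ["case_bolt_grip","case_lid_grip"]:
    print(t,[(b["score"],b["centre"]) for b in boxes_of("wrist",t)[:2]])
m=(abs(P[:,0]-560)<190)&(abs(P[:,1]+190)<150)
print(len(P),P[m].min(0),P[m].max(0))
Q=P[m&(P[:,2]>72)&(P[:,2]<86)][:,:2].astype(np.float32); print(cv2.minAreaRect(Q))
T=P[m&(P[:,2]>105)&(P[:,2]<140)&(P[:,0]<540)]
for k in (0,1):
    t=T[(T[:,1]<-225)==k]
    if len(t): print(k,len(t),t.mean(0),cv2.minAreaRect(t[t[:,2]>t[:,2].max()-6][:,:2].astype(np.float32)),t[:,2].max())
E
```

```text
[ 473.2 -275.2  252.8]
case_bolt_grip []
case_lid_grip []
195821 [ 370.  -340.    -3.8] [750.  -43.8 374.2]
((565.4573364257812, -242.56898498535156), (200.87417602539062, 261.1701354980469), 74.4208984375)
0 1049 [ 489.  -174.1  123.8] ((488.7968444824219, -174.14488220214844), (49.535057067871094, 16.067424774169922), 74.48636627197266) 126.97678372732548
1 459 [ 477.9 -268.6  129.1] ((477.250244140625, -270.10675048828125), (23.946361541748047, 15.697175979614258), 74.01388549804688) 133.21510910279886
```

View pics/w1.png

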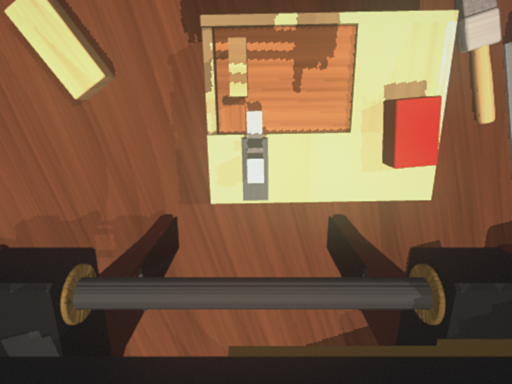

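The wrist view shows the knob top at (255,170), the bar at (237,67) and the red box at (412,132). The measured sizes match the given ones: knob 24x16, bar 50x16.

```bash
python3 -m creep '[0,0,0,0.015,0,0,0,0.015]'; python3 - <<'E'
from pc import *
o=get_obs(); R=Ro.from_rotvec(o["orientation"]).as_matrix(); print(o["ee_pos"],o["qvel"],np.degrees(np.arctan2(R[1,1],R[0,1])))
P,p,C=cloud("wrist")
m=(abs(P[:,0]-560)<190)&(abs(P[:,1]+190)<150)
T=P[m&(P[:,2]>105)&(P[:,2]<140)&(P[:,0]<540)]
for k in (0,1):
    t=T[(T[:,1]<-225)==k]; print(k,cv2.minAreaRect(t[t[:,2]>t[:,2].max()-6][:,:2].astype(np.float32)))
E
```

```text
t: 1.65
ee_pos: [469.6, -281.9, 252.7]
orientation: [2.509, 1.891, -0.0]
ft_force: [-0.8, 0.5, 0.7]
width: 88.0
grasp_force: 0.0
[ 469.6 -281.9  252.7] [-0.  0. -0.  0.  0.  0.] -16.000510554469738
0 ((488.6066589355469, -174.34814453125), (49.57173156738281, 15.666330337524414), 73.826904296875)
1 ((477.2304992675781, -270.1047668457031), (23.570598602294922, 15.546298027038574), 74.64892578125)
```

```bash
python3 -m creep '[0.007,0.011,-0.03,0.003,0.007,0.011,-0.06,0.003,0.007,0.011,-0.09,0.003,0.007,0.011,-0.12,0.003,0.007,0.011,-0.145,0.003,0.007,0.011,-0.155,0.003,0.007,0.011,-0.155,0.003,0.007,0.011,-0.155,0.003]'
python3 -m creep '[0,0,0,0,0,0,0,0,0,0,0,0,0,0,0,0,0,0,0,0,0,0,0,0]' 0
```

```text
t: 2.37
ee_pos: [476.9, -270.9, 98.0]
orientation: [-2.507, -1.893, 0.0]
ft_force: [0.1, 0.2, 0.2]
width: 87.7
grasp_force: 0.0
t: 2.87
ee_pos: [477.2, -270.2, 98.1]
orientation: [2.505, 1.894, 0.0]
ft_force: [0.2, -0.6, 0.4]
width: 51.5
grasp_force: 0.0
```

```bash
python3 -m creep '[0,0,0,0,0,0,0,0,0,0,0,0,0,0,0,0,0,0,0,0,0,0,0,0,0,0,0,0,0,0,0,0,0,0,0,0]' 0
```

```text
t: 3.62
ee_pos: [477.7, -270.4, 97.6]
orientation: [2.505, 1.894, 0.001]
ft_force: [4.4, -1.1, -5.0]
width: 16.0
grasp_force: 30.0
```

```bash
python3 -m creep '[-0.0016,-0.0058,0,0,-0.0032,-0.0116,0,0,-0.0049,-0.0173,0,0,-0.0065,-0.0231,0,0,-0.0081,-0.0289,0,0,-0.0097,-0.0347,0,0,-0.0097,-0.0347,0,0,-0.0097,-0.0347,0,0]'
```

```text
t: 4.28
ee_pos: [467.9, -305.8, 97.7]
orientation: [2.504, 1.894, 0.0]
ft_force: [4.5, -3.4, -5.7]
width: 15.4
grasp_force: 30.0
```

Now I'll move on gently until it reaches the stop.

```bash
python3 -m creep '[-0.0003,-0.001,0,0,-0.0005,-0.0019,0,0,-0.0005,-0.0019,0,0]'; python3 -m creep '[-0.0003,-0.001,0,0,-0.0005,-0.0019,0,0,-0.0005,-0.0019,0,0]'
```

```text
t: 4.53
ee_pos: [467.7, -306.4, 97.6]
orientation: [2.506, 1.894, 0.002]
ft_force: [7.1, 3.1, -4.3]
width: 15.9
grasp_force: 30.0
t: 4.78
ee_pos: [467.6, -306.5, 97.6]
orientation: [-2.505, -1.893, -0.005]
ft_force: [10.9, 12.0, -2.9]
width: 15.5
grasp_force: 30.0
```

The force shows it's at the stop, so I'll release, lift and look.

```bash
python3 -m creep '[0.0004,0.0015,0,0,0.0004,0.0015,0,0,0.0004,0.0015,0,0,0.0004,0.0015,0,0,0.0004,0.0015,0,0]' 0.6; python3 -m creep '[0,0,0.03,0,0,0,0.06,0,0,0,0.09,0,0,0,0.12,0,0,0,0.15,0,0,0,0.15,0,0,0,0.15,0]'
python3 - <<'E'
from pc import *
P,p,C=cloud("wrist"); print(get_obs()["ee_pos"]); cv2.imwrite("pics/w2.png",p[:,:,::-1])
m=(abs(P[:,0]-560)<190)&(abs(P[:,1]+230)<150)
T=P[m&(P[:,2]>105)&(P[:,2]<140)&(P[:,0]<540)]
for k in (0,1):
    t=T[(T[:,1]<-225)==k]; 
    if len(t):print(k,cv2.minAreaRect(t[t[:,2]>t[:,2].max()-6][:,:2].astype(np.float32)),t[:,2].max())
E
```

```text
t: 5.2
ee_pos: [466.4, -307.3, 97.7]
orientation: [-2.506, -1.894, 0.0]
ft_force: [0.2, -0.6, -0.5]
width: 46.1
grasp_force: 0.0
t: 5.78
ee_pos: [467.3, -307.9, 249.5]
orientation: [2.503, 1.892, 0.002]
ft_force: [-0.6, -0.2, -0.1]
width: 52.4
grasp_force: 0.0
[ 466.4 -307.2  247.8]
0 ((488.4413757324219, -174.4810028076172), (49.79574203491211, 15.728225708007812), 73.70964813232422) 126.88315053373918
1 ((467.20538330078125, -306.3536376953125), (24.588951110839844, 15.838462829589844), 74.61553955078125) 132.59970174178426
```

View pics/w2.png

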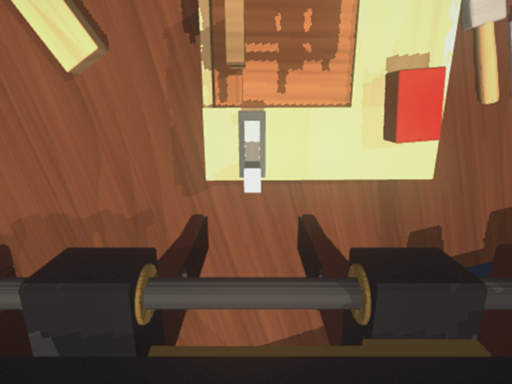

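The knob at (252,185) has drawn 37.5 mm to its stop, and the tongue is clear of the block. Next is the lid bar.

```bash
python3 -m creep '[0.006,0.034,0,0,0.012,0.068,0,0,0.018,0.1,0,0,0.0218,0.1327,0,0,0.0218,0.1327,-0.03,0,0.0218,0.1327,-0.06,0,0.0218,0.1327,-0.09,0,0.0218,0.1327,-0.12,0,0.0218,0.1327,-0.145,0,0.0218,0.1327,-0.154,0]'
python3 -m creep '[0,0,0,0,0,0,0,0,0,0,0,0]'
python3 -m creep '[0,0,0,0,0,0,0,0,0,0,0,0,0,0,0,0,0,0,0,0,0,0,0,0,0,0,0,0,0,0,0,0,0,0,0,0,0,0,0,0]' 0
```

```text
t: 6.67
ee_pos: [484.8, -173.1, 88.9]
orientation: [-2.5, -1.89, 0.007]
ft_force: [-1.0, 0.1, 0.7]
width: 52.6
grasp_force: 0.0
t: 6.92
ee_pos: [489.1, -174.8, 94.6]
orientation: [2.505, 1.894, 0.001]
ft_force: [0.1, 0.1, 1.3]
width: 52.8
grasp_force: 0.0
t: 7.75
ee_pos: [488.7, -174.5, 93.9]
orientation: [2.505, 1.895, 0.0]
ft_force: [-0.2, 0.8, 4.4]
width: 15.8
grasp_force: 30.0
```

```bash
python3 -m creep '[0.0077,-0.0021,0,0,0.0154,-0.0043,0,0,0.0231,-0.0064,0,0,0.0308,-0.0086,0,0,0.0385,-0.0107,0,0,0.0462,-0.0129,0,0,0.0539,-0.015,0,0,0.0616,-0.0172,0,0,0.0693,-0.0193,0,0,0.0713,-0.02,0,0]'; python3 -m creep '[0,0,0,0,0.001,-0.0003,0,0,0.0019,-0.0005,0,0,0.0019,-0.0005,0,0]'
```

```text
t: 8.58
ee_pos: [560.8, -194.5, 93.9]
orientation: [2.505, 1.895, 0.001]
ft_force: [-1.2, 2.5, 8.5]
width: 16.0
grasp_force: 30.0
t: 8.92
ee_pos: [561.6, -194.8, 93.9]
orientation: [-2.506, -1.895, -0.0]
ft_force: [-0.8, 1.5, 6.7]
width: 15.8
grasp_force: 30.0
```

```bash
python3 -m creep '[0.001,-0.0003,0,0,0.0019,-0.0005,0,0,0.0019,-0.0005,0,0]'; python3 -m creep '[0.001,-0.0003,0,0,0.0019,-0.0005,0,0,0.0019,-0.0005,0,0]'
```

```text
t: 9.17
ee_pos: [563.1, -195.2, 93.9]
orientation: [-2.505, -1.894, 0.001]
ft_force: [-2.6, 2.4, 7.6]
width: 16.0
grasp_force: 30.0
t: 9.42
ee_pos: [563.0, -195.2, 93.9]
orientation: [-2.503, -1.892, 0.004]
ft_force: [-9.9, 3.6, 13.9]
width: 15.9
grasp_force: 30.0
```

It's at the stop, about 77 mm from where it started. Releasing and checking.

```bash
python3 -m creep '[-0.001,0.0003,0,0,-0.001,0.0003,0,0,-0.001,0.0003,0,0,-0.001,0.0003,0,0,-0.001,0.0003,0,0]' 0.45; python3 -m creep '[0,0,0.03,0,0,0,0.06,0,0,0,0.09,0,0,-0.02,0.12,0,0,-0.05,0.15,0,0,-0.08,0.16,0,0,-0.08,0.16,0,0,-0.08,0.16,0]'
python3 - <<'E'
from pc import *
P,p,C=cloud("wrist"); print(get_obs()["ee_pos"]); cv2.imwrite("pics/w3.png",p[:,:,::-1])
m=(abs(P[:,0]-540)<100)&(abs(P[:,1]+230)<150)
T=P[m&(P[:,2]>105)&(P[:,2]<140)]
for k in (0,1):
    t=T[(T[:,1]<-240)==k]; t=t[(t[:,0]<600)]
    if len(t):print(k,cv2.minAreaRect(t[t[:,2]>t[:,2].max()-6][:,:2].astype(np.float32)),t[:,2].max())
E
```

```text
t: 9.83
ee_pos: [564.5, -195.6, 93.4]
orientation: [-2.506, -1.894, 0.0]
ft_force: [-0.0, -0.6, 0.1]
width: 39.2
grasp_force: 0.0
t: 10.5
ee_pos: [564.6, -277.0, 254.3]
orientation: [2.507, 1.891, 0.001]
ft_force: [0.0, 0.6, -0.1]
width: 39.5
grasp_force: 0.0
[ 564.  -275.7  253.1]
0 ((562.6908569335938, -194.89569091796875), (49.94511413574219, 16.131284713745117), 74.41645812988281) 126.26793100155174
1 ((467.409912109375, -306.25048828125), (24.534095764160156, 16.30780601501465), 73.8099136352539) 132.91872547913323
```

View pics/w3.png

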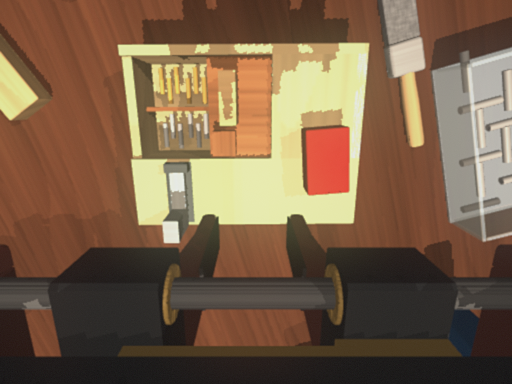

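The screws show at (183,105), the bar is at (227,97) with the lid at its stop, and the bolt is still drawn at (174,225).

```bash
python3 -c "
from workcell import ticket; print(ticket.close_job())"
```

```text
the job is handed in; nothing more can be done
None
```

The larger case's bolt was drawn back to its stop first and left drawn, then its lid was slid open to its stop so the screws show, and I handed the job in with the gripper clear of everything.

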